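Hang the key-blank pail on the bench hook

ROBOT

A 6-joint arm with a two-finger parallel gripper is mounted at the origin on the work surface. World frame = base frame: x ahead of the robot, y to its left, z up, the work surface at z = 0. Lengths are in m, angles in rad, forces in N, time in s.
With the tool pointing down it reaches from about 0.25 to 0.725 m from the base axis. Payload 4 kg.
Tool frame: the origin (TCP) lies midway between the tips of the shut fingers; the grasp point (between the pads) lies 19 mm behind it; z points along the fingers, y is the line along which they close (so a half turn about z gives the same grasp; the last joint's range is limited). The gripper opens to 85 mm and grips with 20 to 120 N. Pads are 22 mm wide; open, the fingers measure 114 mm over their backs; the gripper's body (76 mm by 85 mm) begins 54 mm behind the grasp point. The pads swing forward as they close: fully open they stand 13 mm farther back than shut.
Start: joints at [-1.135, 0.241, 0.005, 1.335, 0, 1.571], TCP at [0.211, -0.453, 0.231] pointing down, gripper open.
Joint ranges: [-2.72, 2.72], [-1.05, 1.87], [-1.09, 1.28], [-1.99, 2.15], [-1.42, 1.44], [-3.14, 3.14]. Speed limits (rad/s): [2.79, 2.79, 3.14, 3.14, 3.14, 3.14].

INTERFACE

Orientations are given as a unit quaternion [x, y, z, w].
In Python, from workcell import get_obs, camera, job_done, silhouettes gives the robot as it stands. The module is installed in compiled form; this text tells all that it offers.
- The arm moves only by the tool drive_tool, never from a script. Its argument "increments" is a list of rows, each a list of 3 entries, a list of its own where there are three numbers: the shift along the world's x, y, z in mm, then the turn, a rotation vector about the world's x, y, z in degrees, then the opening, from 0 (shut) to 1 (fully open). A call has 1 to 8 rows; each row shifts and turns the commanded pose from where the row before left it; what a row does not reach is not made up. A row lasts 1/12 s, in which the tool goes at most 41.7 mm and 7.16 degrees, less where a joint would pass 70% of its speed; a pose out of reach is approached as far as the arm can. A call is refused whole if a number of a shift passes 41.7 or a number of a turn 7.16, either way. A call with a gripper value outside its range is refused whole. The fingers move at their own pace and stop on an object; the grip force is fixed at half the most. Time passes only in rows, so rows that do not move let the fingers close. It gives the time, the measured TCP pose, the force, the opening and the grip force at its end, in the units of the state.
- get_obs(): the state, without advancing time (a new reading comes with each control period).
- camera(name): name is "side" or "top"; returns a dict with "image" (384x512x3 uint8, red, green, blue), "K" (3x3 intrinsics, pixels), "view" (4x4, takes a point from world to camera coordinates). Camera axes: x right, y down, z forward; pixel columns grow to the right and rows downward; lengths in m; the calibration is good to about 2 mm. A picture is of the moment at which its call begins. There is no depth.
- job_done(): hands the job in; it is judged then, once.
Trained networks look in a picture, given as the dict that the camera call returned (one of the last four; its "shot" number tells which), for a name from the list of things; names that differ only in an ending like _2 or _b are one class to them, and where a whole thing is asked for, a point or a joint stands for the part that bears it (a point fixed in the world has none). Each returns a list of dicts, best first, with "conf" (0 to 1); they miss things now and then, are a little off and sometimes report something else, mostly with a low value. They report only what shows in the picture. A call takes as long as a camera call. They do not tell look-alikes from the thing itself.
- silhouettes(query, picture): "region" (384x512 bool, what is visible of it) and "bbox" ([left, top, right, bottom] in pixels, round what is visible of it).
The state is a dict: "clock": time; "joint_pos": joint angles; "joint_vel": joint speeds; "tau": joint torques, N m; "eef_pos": TCP position; "tool_rot": TCP orientation; "ft_force": force on the tool from outside, world axes, zero at the start; "ft_torque": the same for the moment, N m; "grip_width": finger opening in m; "grasp_force": force on a finger pad.
Only numpy, scipy, OpenCV 4.12 (cv2) and the standard library are available. Lean on these libraries where they do the work, as an engineer would, in place of code of your own. Each camera call takes 0.05 s, during which the arm holds its last target. There are 200 camera calls.

TASK

The small steel pail of key blanks stands on the bench with its wire bail folded down. Gently lift the bail upright with a fingertip while the pail stays standing, then pick the pail up by the red grip, and set the bail softly down into both prongs of the yellow double hook, so that the pail hangs there upright, still and let go. Do not pinch or force the bail while it is still down, do not drop or press the pail onto the hook or tip out the keys, and leave the other things on the bench where they are.

Things in the scene. Friction and masses are not known exactly. Their poses are not given: they have to be found in the camera images.
- pail: Open steel pail of key blanks, 65 mm high, 84 mm across the rim, 72 mm across the foot, 0.4 to 0.7 kg with its bail. Origin: centre of its underside, z up. The bail's pivots lie along the pail's y axis. The bail is folded out to the pail's -x side, which faces roughly to the robot.
- bail (a joint): Angle of the bail about the pail's y axis: 0 = level to the pail's -x side (stop), folded it starts at 0.32 to 0.5, 1.571 = upright, 2.2 = far stop. Stiff pivots (0.02 N m): it stays where left. At angle a its bar's middle is at x = -75*cos(a), z = 58 + 75*sin(a) mm in the pail's frame. about 0.5 to 1 N raises it; below 1.0 rad the fingers must not exceed 8 N.
- bail_pivot (a point): Middle of the bail's pivot line, 58 mm above the pail's underside; axes as the pail's; pivots at y = +47 and -47 mm. The bail is a 5 mm dark wire loop: two arms and a cross bar along y, 75 mm from the pivot line, straight for 78 mm. Folded, 20 mm or more are free between bar and pail wall and 70 mm or more under the bar.
- bail_grip (a point): Centre of the red plastic grip sleeve in the middle of the bail's bar: 12 mm diameter, 30 mm long along the bar, 5 mm wire on either side of it. The axes turn with the bail; y lies along the bar.
- hook_stand: Fixed bench stand with a yellow double hook. Origin: on the bench, right below the middle between the two prongs' troughs; z up. Prongs (8 mm thick, centred at y = +26 and -26 mm) point to -x, roughly to the robot. Each has a V trough at x = 0 between its upturned tip (x = -17 mm) and its back (x = +17 mm), which rise 20 mm. The bar seats in both V's, coming over the tips.
- hook_post (a point): Foot of the stand's post, on the bench at x = +100 mm of the stand; base plate 100 x 100 mm round it. The hook head is clamped on the telescopic post at a height that is NOT reported: the seated bar's centre lies 198 to 242 mm above the bench. Head and tips reach at most 20 mm higher. Lower slowly to feel the pail's weight (4 to 7 N) go over; at most 15 N on the hook.
- padlock: Brass padlock lying flat, 45 x 50 x 22 mm with steel shackle, 80 mm long overall; origin under the brass body. Bystander, leave alone.
- lock_cylinder: Brass lock cylinder, 60 x 17 x 30 mm; origin centre of underside. Bystander, leave alone.
- screwdriver: Screwdriver lying on the bench at the left side; bystander, leave alone.
- brush: Bench brush lying at the right side; bystander, leave alone.
- tape_roll: Blue ring (tape core), 90 mm across, 24 mm high; bystander, leave alone.
- blank_jar: Closed glass jar with steel cap, 76 mm across, 110 mm high, standing at the back; bystander, leave alone.
There are look-alikes about, which are no part of the job. Leave any green look-alike of the pail alone.

How it is judged:
On the way, in this order (a step that is already met when the one before it is completed fails the run):
1. the bail stands upright (within about 20 degrees) while the pail still stands on the bench (value of joint bail between 1.22 and 1.92 rad and height (world z) of pail below 0.008 m and angle between pail's own z axis and vertical below 0.12 rad), for 0.2 s.
2. the pail is carried clear of the bench by its bail (height (world z) of pail above 0.045 m and value of joint bail above 1 rad and contact force between the fingers and pail above 1 N), for 0.2 s.
At the end, for the whole second after the job is handed in: Pail hangs still by its bail from both prongs: over 1.5 N on the stand, underside over 35 mm up, within 0.3 rad of upright, bail 1.2 to 1.95 rad, red grip within 10 mm of the troughs' line and 13 mm of mid-hook, bar within 0.25 rad of the stand's y; under 0.04 m/s; bystanders within 30 mm (contact force between pail and hook_stand above 1.5 N and height (world z) of pail above 0.035 m and angle between pail's own z axis and vertical below 0.3 rad and value of joint bail between 1.2 and 1.95 rad and x of bail_grip in the frame of hook_stand between -0.01 and 0.01 m and y of bail_grip in the frame of hook_stand between -0.013 and 0.013 m and z of bail_grip in the frame of hook_stand between 0.188 and 0.248 m and angle between the y axis of bail_grip and the y axis of hook_stand, either way round below 0.25 rad and linear speed of pail below 0.04 m/s and angular speed of pail below 0.6 rad/s and distance of each of padlock, lock_cylinder, screwdriver, brush, tape_roll, blank_jar from where it was at the start of the episode below 0.03 m); the robot touches nothing.
It fails at once if the fingers press or pinch the bail or pail with more than 8 N while the bail is below 1.0 rad (value of joint bail below 1 rad and contact force between the fingers and pail above 8 N).
It fails at once if the pail is pressed or dropped onto the hook stand with more than 15 N (contact force between pail and hook_stand above 15 N).
It fails at once if the pail tips by more than 0.6 rad (angle between pail's own z axis and vertical above 0.6 rad).
It fails at once if a bystander is moved by more than 30 mm (distance of any of padlock, lock_cylinder, screwdriver, brush, tape_roll, blank_jar from where it was at the start of the episode above 0.03 m).
It also fails if it takes over 72 s, if anything falls off the work surface, if the arm or the gripper's body presses on something with over 40 N, if the wrist force passes 120 N, or if a joint passes its speed limit or range.

## Working session

There is one attempt and no reset: what is moved stays moved. The work goes in short steps, Python scripts to look and compute and a tool call to move; the robot and the scene stay as the last step left them, time stands still between calls to the robot, and variables do not carry over. Pictures are saved under pics/ and viewed, at most 10 in all, crops included, and the job is handed in when it is done.

Besides the shell and the picture viewer there is one more tool, called after "Call:" as name(argument=value, ...) on one line, values as JSON. drive_tool: Moves the arm, as the interface text tells. Its arguments: {"type":"object","properties":{"increments":{"type":"array"}},"required":["increments"]}

```bash
mkdir -p pics; cat > h.py <<'E'
import numpy as np, cv2, json
from workcell import *
def ray(c,u,v):
    R=c['view'][:3,:3];t=c['view'][:3,3]
    d=R.T@np.linalg.solve(c['K'],[u,v,1.]);return -R.T@t,d
def onz(c,u,v,z):
    o,d=ray(c,u,v);return o+d*(z-o[2])/d[2]
def proj(c,p):
    p=np.atleast_2d(p);q=(c['view'][:3,:3]@p.T).T+c['view'][:3,3];q=(c['K']@q.T).T;return q[:,:2]/q[:,2:]
def tri(c1,p1,c2,p2):
    A=[];b=[]
    for c,p in((c1,p1),(c2,p2)):
        o,d=ray(c,*p);d/=np.linalg.norm(d);M=np.eye(3)-np.outer(d,d);A.append(M);b.append(M@o)
    A=np.vstack(A);b=np.hstack(b);x,*_=np.linalg.lstsq(A,b,rcond=None);return x,np.linalg.norm(A@x-b)
def save(c,n): cv2.imwrite('pics/'+n,cv2.cvtColor(c['image'],cv2.COLOR_RGB2BGR))
E
python3 - <<'E'
from h import *
np.set_printoptions(precision=4,suppress=True)
for n in('side','top'):
    c=camera(n);save(c,n+'0.png');print(n,c['K'].tolist(),'pos',ray(c,256,192)[0], c['view'][:3,:3].tolist())
    for q in('pail','bail_grip','hook_stand','hook_post','padlock','lock_cylinder','screwdriver','brush','tape_roll','blank_jar'):
        print(q,[(round(s['conf'],2),s['bbox'],int(s['region'].sum())) for s in silhouettes(q,c)])
o=get_obs();print(o)
E
```

```text
side [[487.68118293641425, 0.0, 253.67360410703472], [0.0, 487.68118293641425, 192.67068042585893], [0.0, 0.0, 1.0]] pos [0.3923 1.0219 0.9707] [[-0.9951729299844669, -0.09595987632420931, -0.02055581577008129], [-0.04816561237727478, 0.6600938237804489, -0.7496373907371668], [0.0855038783357409, -0.7450287551113365, -0.6615294708830428]]
pail [(0.67, [176.9, 217.8, 219.9, 264.6], 1183), (0.66, [244.7, 239.3, 291.5, 279.9], 1256), (0.65, [140.5, 268.3, 199.0, 314.9], 1522), (0.63, [337.6, 263.3, 388.4, 311.5], 1389), (0.59, [240.7, 156.0, 278.1, 190.7], 913), (0.28, [295.3, 111.6, 308.0, 139.1], 259)]
bail_grip [(0.77, [254.1, 269.7, 274.6, 278.4], 86), (0.62, [219.2, 225.6, 222.9, 232.6], 38), (0.57, [141.3, 276.0, 182.8, 312.5], 206), (0.56, [373.9, 268.6, 384.9, 295.2], 62)]
hook_stand [(0.59, [171.9, 90.6, 224.1, 169.3], 1317), (0.59, [153.6, 172.7, 181.4, 217.0], 1060), (0.56, [192.4, 190.5, 219.9, 220.5], 452), (0.25, [178.6, 216.0, 225.8, 264.9], 1192)]
hook_post [(0.69, [173.0, 94.1, 230.3, 164.5], 1182)]
padlock [(0.88, [239.4, 198.3, 271.7, 217.5], 340)]
lock_cylinder [(0.6
[... 1401 characters left out ...]
]
brush [(0.92, [382.7, 241.6, 457.9, 256.3], 831)]
tape_roll [(0.55, [240.4, 142.9, 274.9, 173.6], 395)]
blank_jar [(0.78, [241.1, 94.1, 265.5, 131.7], 829), (0.52, [246.1, 234.5, 259.7, 257.4], 149)]
{'clock': 1.1, 'joint_pos': array([-1.135 ,  0.2406,  0.005 ,  1.3352,  0.    ,  1.5708]), 'joint_vel': array([ 0.001 ,  0.0003, -0.0011,  0.0013, -0.0002,  0.0008]), 'tau': array([ -0.0001, -37.2221,  25.2695,   0.0014,  -0.0002,  -0.    ]), 'eef_pos': array([ 0.2111, -0.4533,  0.2313]), 'tool_rot': array([ 0.9764,  0.2162,  0.    , -0.    ]), 'ft_force': array([-0.2865,  0.0624, -0.2385]), 'ft_torque': array([-0.0042,  0.0168, -0.0058]), 'grasp_force': 0.0, 'grip_width': 0.08526026654719862}
```

View images.

View pics/side0.png

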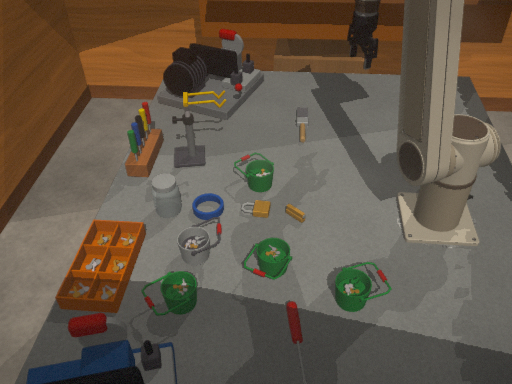

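View pics/top0.png

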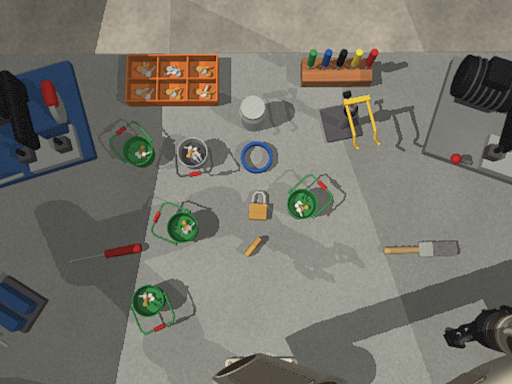

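The side picture shows the steel pail at (195,245) with its red grip at (219,229), and the yellow hook at (185–225, 93–105). The top picture shows the pail at (193,153), the grip at (195,174), and the prongs running from about (348,100) to the tips at (358,148) and (376,145). I'll enlarge these.

```bash
python3 - <<'E'
import cv2,numpy as np
s=cv2.imread('pics/side0.png');t=cv2.imread('pics/top0.png')
def cr(im,x,y,w,h): return cv2.resize(im[y:y+h,x:x+w],(400,300),interpolation=cv2.INTER_CUBIC)
# scale 5: 80x60
a=cr(s,165,210,80,60);b=cr(t,160,130,80,60);c=cr(s,165,85,80,60);d=cr(t,320,90,80,60)
cv2.imwrite('pics/crop0.png',np.vstack([np.hstack([a,b]),np.hstack([c,d])]))
E
```

```text
(no output)
```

View pics/crop0.png

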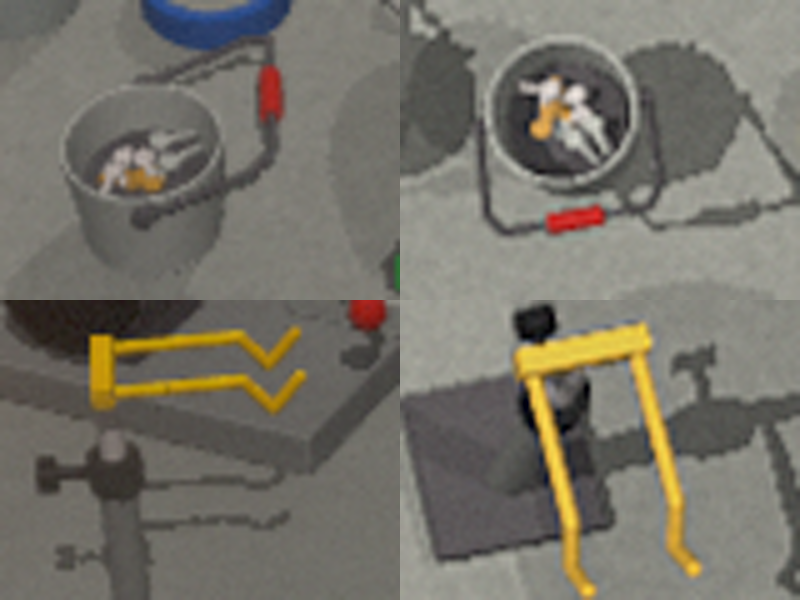

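The enlargement shows the rim centre, the grip ends, the near pivot and both prongs' troughs and tips. Next I fit the models to these points.

```bash
cat > fit0.py <<'E'
from h import *
from scipy.optimize import least_squares
np.set_printoptions(precision=4,suppress=True)
S=camera('side');T=camera('top')
def P(x0,y0,pts): return np.array([[x0+(x+.5)/5-.5,y0+(y+.5)/5-.5] for x,y in pts])
def W(x,y,yaw,p): 
    c,s=np.cos(yaw),np.sin(yaw);p=np.asarray(p);return p@np.array([[c,s,0],[-s,c,0],[0,0,1]])+[x,y,0]
# pail
ps=P(165,210,[(145,142),(270,93),(271,66),(271,120),(145,217)])
pt=P(160,130,[(162,112),(176,219),(148,223),(204,215)])
def pm(q):
    x,y,yaw,a=q;b=[-.075*np.cos(a),0,.058+.075*np.sin(a)];e=np.array([0,.015,0])
    w=W(x,y,yaw,[[0,0,.065],b,b-e,b+e,[0,.050,.058]])
    return np.vstack([proj(S,w)-ps, proj(T,w[[0,1,3,2]])-pt])
r=least_squares(lambda q:pm(q).ravel(),[.45,.15,0,.4]);print('pail x y yaw a',r.x);print(pm(r.x))
q=r.x;print('grip world',W(*q[:3],[[-.075*np.cos(q[3]),0,.058+.075*np.sin(q[3])]]))
# hook: side far prong(-y), near prong(+y): trough, tip, back
hs=P(165,85,[(267,60),(297,30),(240,34),(274,107),(302,75),(246,79)])
ht=P(320,90,[(274,240),(295,271),(278,205),(172,260),(190,292),(173,223)])
def hm(q):
    x,y,yaw,h,rise=q
    m=[[0,-.026,h],[-.017,-.026,h+rise],[.017,-.026,h+rise],[0,.026,h],[-.017,.026,h+rise],[.017,.026,h+rise]]
    w=W(x,y,yaw,m);return np.vstack([proj(S,w)-hs,proj(T,w)-ht])
r=least_squares(lambda q:hm(q).ravel(),[.5,-.2,0,.2,.02],loss='soft_l1');print('hook x y yaw h rise',r.x);print(hm(r.x))
E
python3 fit0.py
```

```text
pail x y yaw a [0.6468 0.1849 0.1727 0.4836]
[[-0.4111 -0.59  ]
 [-0.1374 -0.2562]
 [-0.47    0.94  ]
 [-0.2024 -1.3749]
 [-0.4505  0.9857]
 [ 0.1935  0.3633]
 [-0.0269  0.4772]
 [-0.0142  0.6643]
 [-0.0428  0.2907]]
grip world [[0.5814 0.1735 0.0929]]
hook x y yaw h rise [ 0.6382 -0.2542  0.1993  0.2023  0.0192]
[[ 0.1658  0.0307]
 [-0.6995  0.0992]
 [-0.4423  0.0823]
 [-0.3909 -0.5251]
 [-0.7118 -0.1447]
 [-0.9524 -0.1275]
 [ 0.4562  1.6002]
 [-0.0931  0.0045]
 [-0.1124 -0.2117]
 [ 0.155   1.8161]
 [-0.174   0.1044]
 [-0.1032  0.4523]]
```

Call:
drive_tool(increments=[[[16,30,0],[0,0,7],0],[[16,34,0],[0,0,7],0],[[16,34,0],[0,0,7],0],[[16,34,0],[0,0,7],0],[[16,34,0],[0,0,7],0],[[16,34,0],[0,0,7],0],[[16,34,0],[0,0,7],0],[[16,34,0],[0,0,7],0]])

```text
clock: 1.87
eef_pos: [0.3395, -0.1836, 0.2316]
tool_rot: [0.759, 0.651, 0.0, 0.0]
ft_force: [1.0, -0.6, -0.2]
grip_width: 0.0001
grasp_force: 0.0
```

Call:
drive_tool(increments=[[[16,34,0],[0,0,7],0],[[16,34,0],[0,0,7],0],[[16,34,0],[0,0,5],0],[[16,34,0],[1.2,-6.9,0],0],[[16,34,0],[1.2,-6.9,0],0],[[16,34,0],[1.2,-6.9,0],0],[[16,34,0],[1.2,-6.9,0],0],[[16,34,0],[1.2,-6.9,0],0]])

```text
clock: 2.53
eef_pos: [0.4675, 0.0876, 0.2331]
tool_rot: [0.613, 0.729, 0.233, 0.195]
ft_force: [-0.4, -0.2, -1.1]
grip_width: 0.0001
grasp_force: 0.0
```

Call:
drive_tool(increments=[[[8,20,0],[1.2,-6.9,0],0],[[8,20,0],[0,0,0],0],[[8,16,-15],[0,0,0],0],[[6,10,-20],[0,0,0],0],[[4,6,-20],[0,0,0],0],[[0,0,-20],[0,0,0],0],[[0,0,-10],[0,0,0],0],[[0,0,0],[0,0,0],0]])

```text
clock: 3.2
eef_pos: [0.4981, 0.1559, 0.1424]
tool_rot: [0.602, 0.718, 0.267, 0.226]
ft_force: [-0.6, -0.1, -0.6]
grip_width: -0.0002
grasp_force: 0.0
```

```bash
cat > st.py <<'E'
from h import *
from scipy.spatial.transform import Rotation as R
np.set_printoptions(precision=4,suppress=True)
o=get_obs();M=R.from_quat(o['tool_rot']).as_matrix()
p=o['eef_pos'];h=np.array([np.cos(.1727),np.sin(.1727)]);l=np.array([-h[1],h[0]]);d=p[:2]-[.6468,.1849]
print('z axis',M[:,2],'y axis',M[:,1]);print('tcp',p,'radial',d@h,'lat',d@l,'z',p[2],'ft',o['ft_force'],'joints',o['joint_pos'],o['clock'])
E
python3 - <<'E'
exec(open('st.py').read())
S=camera('side');T=camera('top')
def cr(c,x,y,w,h): return cv2.resize(c['image'][y:y+h,x:x+w,::-1],(400,400),interpolation=cv2.INTER_CUBIC)
cv2.imwrite('pics/c1.png',np.hstack([cr(S,150,170,120,120),cr(T,140,120,100,100)]))
E
```

```text
z axis [ 0.6462  0.1111 -0.755 ] y axis [0.7432 0.133  0.6557]
tcp [0.4981 0.1559 0.1424] radial -0.15142505216143512 lat -0.00297496611996873 z 0.14239752547955037 ft [-0.5959 -0.0808 -0.5554] joints [ 0.3845 -0.0165 -0.8527  0.031  -0.1399  1.7285] 3.2
```

View pics/c1.png

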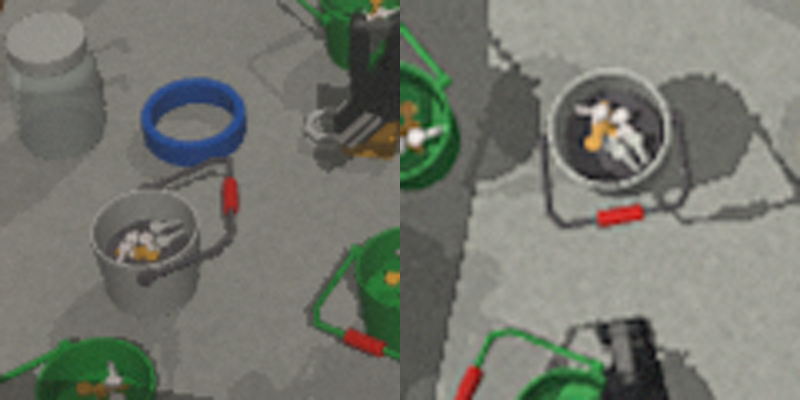

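The picture shows the shut fingers tilted behind the grip, in line with it, and everything still standing. I'll slide the tips under the bar.

Call:
drive_tool(increments=[[[10,2.2,-12],[0,0,0],0],[[10,2.2,-12],[0,0,0],0],[[10,2.2,-12],[0,0,0],0],[[10,2.2,-12],[0,0,0],0],[[10,2.2,-12],[0,0,0],0],[[10,2.2,-12],[0,0,0],0],[[9,2,-12],[0,0,0],0],[[0,0,0],[0,0,0],0]])

```text
clock: 3.97
eef_pos: [0.5713, 0.172, 0.0621]
tool_rot: [0.602, 0.716, 0.27, 0.228]
ft_force: [-0.0, -0.1, -0.5]
grip_width: 0.0002
grasp_force: 0.0
```

```bash
python3 st.py
```

```text
z axis [ 0.6519  0.1125 -0.7499] y axis [0.7386 0.1301 0.6615]
tcp [0.5713 0.172  0.0621] radial -0.07654686190984138 lat 0.000252411696929279 z 0.062086496284010945 ft [-0.0407 -0.1055 -0.5192] joints [ 0.3536  0.3029 -0.7976 -0.2442 -0.1205  1.7058] 3.9667
```

Call:
drive_tool(increments=[[[2.5,0.4,4],[0,0,0],0],[[2.5,0.4,4],[0,0,0],0],[[2.5,0.4,4],[0,0,0],0],[[2.5,0.4,4],[0,0,0],0],[[3.6,0.6,4],[0,0,0],0],[[3.6,0.6,4],[0,0,0],0],[[3.6,0.6,4],[0,0,0],0],[[3.6,0.6,4],[0,0,0],0]])

```text
clock: 4.63
eef_pos: [0.5944, 0.1759, 0.0949]
tool_rot: [0.601, 0.717, 0.27, 0.228]
ft_force: [0.0, 0.8, -0.3]
grip_width: 0.0002
grasp_force: 0.2
```

```bash
cat >> st.py <<'E'
S=camera('side');T=camera('top')
def cr(c,x,y,w,h): return cv2.resize(c['image'][y:y+h,x:x+w,::-1],(400,400),interpolation=cv2.INTER_CUBIC)
import sys
if len(sys.argv)>1: cv2.imwrite('pics/'+sys.argv[1],np.hstack([cr(S,160,180,80,80),cr(T,150,110,80,80)]))
E
python3 st.py c2.png
```

```text
z axis [ 0.6516  0.1129 -0.7501] y axis [0.7386 0.1307 0.6613]
tcp [0.5944 0.1759 0.0949] radial -0.05318139707773922 lat 0.00014792436088391397 z 0.09493103172556493 ft [ 0.0245  0.8066 -0.2909] joints [ 0.343   0.2598 -0.7102 -0.1144 -0.113   1.6973] 4.6333
```

View pics/c2.png

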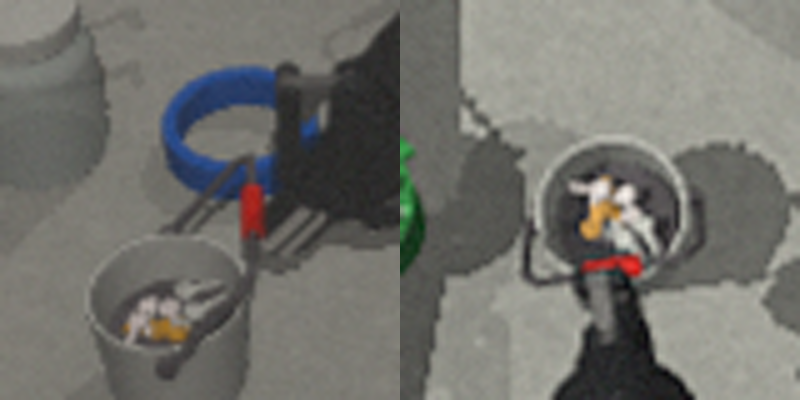

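The picture shows the bail resting on the finger at about 0.95 rad, with the pail where it was. I continue along the arc.

Call:
drive_tool(increments=[[[4.9,0.9,3],[0,0,0],0],[[4.9,0.9,2.5],[0,0,0],0],[[5.4,0.9,2.2],[0,0,0],0],[[5.9,1,1.8],[0,0,0],0],[[5.9,1,1.3],[0,0,0],0],[[5.9,1,1],[0,0,0],0],[[5.9,1,0.6],[0,0,0],0],[[4.9,0.9,0.3],[0,0,0],0]])

```text
clock: 5.4
eef_pos: [0.6384, 0.1835, 0.1069]
tool_rot: [0.601, 0.717, 0.27, 0.228]
ft_force: [-0.6, 0.3, -0.3]
grip_width: 0.0001
grasp_force: 0.1
```

```bash
python3 st.py c3.png
```

```text
z axis [ 0.6513  0.1126 -0.7504] y axis [0.7389 0.1308 0.661 ]
tcp [0.6384 0.1835 0.1069] radial -0.008513666836602868 lat 1.802300677878713e-05 z 0.10689782203097092 ft [-0.5603  0.2552 -0.2504] joints [ 0.3266  0.3038 -0.591  -0.04   -0.1025  1.6849] 5.4
```

View pics/c3.png

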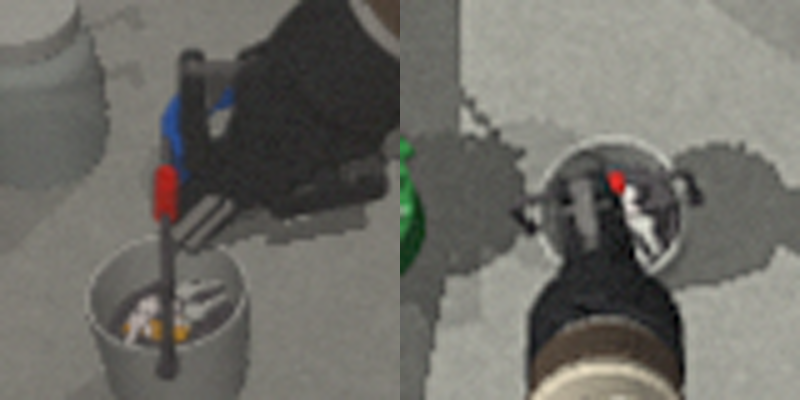

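Upright, or nearly so: the red grip is at about (192.6, 218) in the side picture. I'll measure the angle, then back off.

```bash
python3 - <<'E'
from h import *
from scipy.optimize import minimize_scalar
S=camera('side')
s=silhouettes('bail_grip',S);print([(round(i['conf'],2),i['bbox']) for i in s][:5])
im=cv2.cvtColor(S['image'],cv2.COLOR_RGB2HSV);m=((im[...,0]<8)|(im[...,0]>172))&(im[...,1]>150)&(im[...,2]>90)
m[:, :160]=0;m[:,250:]=0;m[:190]=0;m[250:]=0
v,u=np.nonzero(m);print(u.mean(),v.mean(),len(u))
h=np.array([np.cos(.1727),np.sin(.1727)])
for a in(1.2,1.3,1.4,1.5,1.57,1.65):
    r=-.075*np.cos(a);print(a,proj(S,[.6468+r*h[0],.1849+r*h[1],.058+.075*np.sin(a)]))
E
```

```text
[(0.57, [348.0, 263.3, 388.5, 282.4]), (0.54, [190.5, 210.4, 192.8, 250.4]), (0.46, [140.5, 278.1, 161.0, 310.0])]
192.53846153846155 217.87179487179486 39
1.2 [[201.60256945 219.08284907]]
1.3 [[198.62470079 218.59562176]]
1.4 [[195.58506114 218.32214434]]
1.5 [[192.51746316 218.26622761]]
1.57 [[190.37189699 218.35724786]]
1.65 [[187.938807   218.59200273]]
```

Call:
drive_tool(increments=[[[0,0,0],[0,0,0],0],[[-4,-0.7,-1],[0,0,0],0],[[-10,-1.8,-1],[0,0,0],0]])

```text
clock: 5.85
eef_pos: [0.6243, 0.181, 0.1054]
tool_rot: [0.601, 0.716, 0.27, 0.228]
ft_force: [0.2, 0.6, 0.3]
grip_width: 0.0001
grasp_force: 0.0
```

Call:
drive_tool(increments=[[[-14,-2.4,15],[0,0,0],0],[[-18,-3,21],[0,0,0],0],[[-18,-3,21],[0,0,0],0],[[-18,-3,21],[0,0,0],0.3],[[-10,-1.5,12],[-1.2,6.9,0],1],[[0,0,0],[-1.2,6.9,0],1],[[0,0,0],[-1.2,6.9,0],1],[[0,0,0],[-1.2,6.9,0],1]])

```text
clock: 6.52
eef_pos: [0.5484, 0.1688, 0.1924]
tool_rot: [0.636, 0.759, 0.107, 0.091]
ft_force: [0.4, 0.5, 0.4]
grip_width: 0.0606
grasp_force: 0.0
```

Call:
drive_tool(increments=[[[0,0,0],[-1.2,6.9,0],1],[[0,0,0],[-1.2,6.9,0],1],[[0,0,0],[0,0,0],1],[[0,0,0],[0,0,0],1]])

```text
clock: 6.85
eef_pos: [0.5506, 0.1689, 0.1876]
tool_rot: [0.643, 0.766, 0.014, 0.013]
ft_force: [0.1, 1.2, -0.2]
grip_width: 0.085
grasp_force: 0.0
```

```bash
python3 st.py c4.png; python3 - <<'E'
from h import *
S=camera('side')
im=cv2.cvtColor(S['image'],cv2.COLOR_RGB2HSV);m=((im[...,0]<8)|(im[...,0]>172))&(im[...,1]>150)&(im[...,2]>90)
m[:, :160]=0;m[:,250:]=0;m[:190]=0;m[250:]=0
v,u=np.nonzero(m);print(u.mean(),v.mean(),len(u))
E
```

```text
z axis [ 0.0371  0.0052 -0.9993] y axis [0.9841 0.1738 0.0374]
tcp [0.5506 0.1689 0.1876] radial -0.0974880875807519 lat 0.0007733194350467067 z 0.1875542112525188 ft [ 0.1162  1.1797 -0.2096] joints [ 0.3008  0.3826  0.0876  1.2388 -0.006   1.6967] 6.85
192.53846153846155 217.87179487179486 39
```

Call:
drive_tool(increments=[[[18,3,0],[-0.4,2.1,0],1],[[25,4,0],[0,0,0],1],[[25,4,0],[0,0,0],1],[[18,3,0],[0,0,0],1],[[5,1,0],[0,0,0],1],[[0,0,0],[0,0,0],1]])

```text
clock: 7.5
eef_pos: [0.6403, 0.1838, 0.1911]
tool_rot: [0.643, 0.766, 0.001, 0.002]
ft_force: [0.1, -0.7, 0.6]
grip_width: 0.0852
grasp_force: 0.0
```

```bash
python3 st.py c4.png
```

```text
z axis [ 0.0048 -0.0003 -1.    ] y axis [0.9847 0.1742 0.0047]
tcp [0.6403 0.1838 0.1911] radial -0.00655356506468169 lat 2.0294013999688333e-05 z 0.19114272826980364 ft [ 0.1377 -0.7211  0.5619] joints [ 0.2803  0.595   0.4383  1.4095 -0.0016  1.6759] 7.5
```

View pics/c4.png

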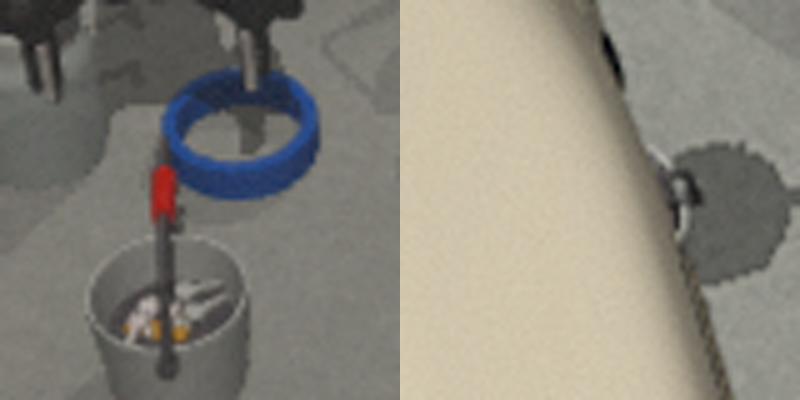

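The picture shows the open fingers straddling the upright red grip from above, about (148,88) over (163,192) in the crop. I descend and close.

Call:
drive_tool(increments=[[[0.5,0,-14],[0,0,0],1],[[0.5,0,-16],[0,0,0],1],[[0,0,-16],[0,0,0],1],[[0,0,-16],[0,0,0],1],[[0,0,-11],[0,0,0],1],[[0,0,-5],[0,0,0],1],[[0,0,0],[0,0,0],1],[[0,0,0],[0,0,0],1]])

```text
clock: 8.27
eef_pos: [0.6414, 0.1838, 0.113]
tool_rot: [0.643, 0.766, 0.001, 0.002]
ft_force: [-0.7, -0.4, 1.1]
grip_width: 0.0854
grasp_force: 0.0
```

Call:
drive_tool(increments=[[[0,0,0],[0,0,0],0.6],[[0,0,0],[0,0,0],0.4],[[0,0,0],[0,0,0],0.25],[[0,0,0],[0,0,0],0.2],[[0,0,0],[0,0,0],0],[[0,0,0],[0,0,0],0],[[0,0,0],[0,0,0],0],[[0,0,0],[0,0,0],0]])

```text
clock: 8.93
eef_pos: [0.6417, 0.1838, 0.1125]
tool_rot: [0.643, 0.766, 0.001, 0.002]
ft_force: [-0.1, 0.1, 1.1]
grip_width: 0.0101
grasp_force: 58.4
```

Call:
drive_tool(increments=[[[0,0,2],[0,0,0],0],[[0,0,4],[0,0,0],0],[[0,0,7],[0,0,0],0],[[0,0,10],[0,0,0],0],[[0,0,12],[0,0,0],0],[[0,0,12],[0,0,0],0],[[0,0,10],[0,0,0],0],[[0,0,8],[0,0,0],0]])

```text
clock: 9.6
eef_pos: [0.642, 0.1839, 0.1791]
tool_rot: [0.643, 0.766, 0.001, 0.002]
ft_force: [-0.8, -0.5, -4.5]
grip_width: 0.0097
grasp_force: 58.4
```

```bash
python3 - <<'E'
exec(open('st.py').read())
cv2.imwrite('pics/c5.png',np.hstack([cr(S,140,120,120,120),cr(T,150,90,120,120)]))
E
```

```text
z axis [ 0.0047 -0.0003 -1.    ] y axis [0.9847 0.1742 0.0046]
tcp [0.642  0.1839 0.1791] radial -0.004908270918928085 lat -0.00015830442677958664 z 0.1791151695481688 ft [-0.8151 -0.5035 -4.5251] joints [ 0.2797  0.6027  0.4205  1.3841 -0.0016  1.6754] 9.6
```

View pics/c5.png

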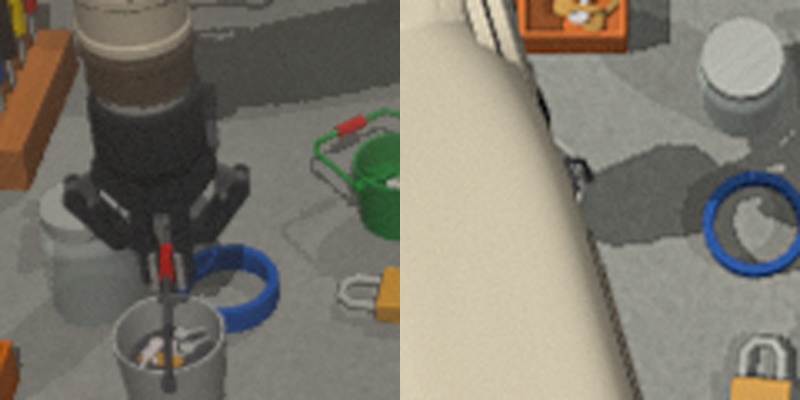

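The picture shows the pail clear of the bench and upright, hanging by the red grip between the pads. Now I carry it to a stand-off in front of the hook.

Call:
drive_tool(increments=[[[-1,-4,11],[0,0,0],0],[[-2,-8,11],[0,0,0],0],[[-3,-12,11],[0,0,0],0],[[-4,-15,11],[0,0,0],0],[[-4,-16,11],[0,0,0],0],[[-4,-16,11],[0,0,0],0],[[-4,-16,11],[0,0,0],0],[[-4,-16,11],[0,0,0],0]])

```text
clock: 10.37
eef_pos: [0.6149, 0.0784, 0.2668]
tool_rot: [0.643, 0.766, 0.001, 0.002]
ft_force: [0.6, -0.1, -4.1]
grip_width: 0.0096
grasp_force: 58.6
```

Call:
drive_tool(increments=[[[-4.4,-18,3],[0,0,0],0],[[-4.4,-18,0],[0,0,0],0],[[-4.4,-18,0],[0,0,0],0],[[-4.4,-18,0],[0,0,0],0],[[-4.4,-18,0],[0,0,0],0],[[-4.4,-18,0],[0,0,0],0],[[-4.4,-18,0],[0,0,0],0],[[-4.4,-18,0],[0,0,0],0]])

```text
clock: 11.03
eef_pos: [0.5795, -0.0653, 0.2692]
tool_rot: [0.643, 0.766, 0.001, 0.002]
ft_force: [1.0, -0.2, -5.4]
grip_width: 0.0101
grasp_force: 58.6
```

Call:
drive_tool(increments=[[[-4.4,-18,0],[0,0,0],0],[[-4.4,-18,0],[0,0,0],0],[[-4.4,-18,0],[0,0,0],0],[[-4.4,-18,0],[0,0,0],0],[[-4.4,-18,0],[0,0,0],0],[[-4.4,-18,0],[0,0,0],0],[[-4.4,-18,0],[0,0,0],0],[[-4.4,-18,0],[0,0,0],0]])

```text
clock: 11.7
eef_pos: [0.544, -0.2091, 0.2691]
tool_rot: [0.643, 0.766, 0.001, 0.002]
ft_force: [0.4, -0.8, -4.0]
grip_width: 0.0099
grasp_force: 58.6
```

Call:
drive_tool(increments=[[[-4,-16,0],[0,0,0.5],0],[[-3.5,-14,0],[0,0,0.5],0],[[-3,-12,0],[0,0,0.5],0],[[-2,-10,0],[0,0,0],0],[[-1.5,-8,0],[0,0,0],0],[[-1,-5,0],[0,0,0],0],[[-0.6,-3,0],[0,0,0],0],[[0,-1,0],[0,0,0],0]])

```text
clock: 12.37
eef_pos: [0.5294, -0.2766, 0.2683]
tool_rot: [0.633, 0.774, 0.001, 0.001]
ft_force: [0.5, -0.6, -4.3]
grip_width: 0.0098
grasp_force: 58.6
```

```bash
python3 - <<'E'
exec(open('st.py').read())
save(S,'s6.png')
cv2.imwrite('pics/c6.png',np.hstack([cr(S,170,60,110,110),cr(T,310,80,100,100)]))
E
```

```text
z axis [ 0.0029 -0.0006 -1.    ] y axis [0.9799 0.1996 0.0028]
tcp [ 0.5294 -0.2766  0.2683] radial -0.194991574859827 lat -0.43440437354704187 z 0.2682925686773058 ft [ 0.5401 -0.6179 -4.3077] joints [-0.4818  0.4284  0.3665  1.506   0.0008  0.888 ] 12.3667
```

View pics/c6.png

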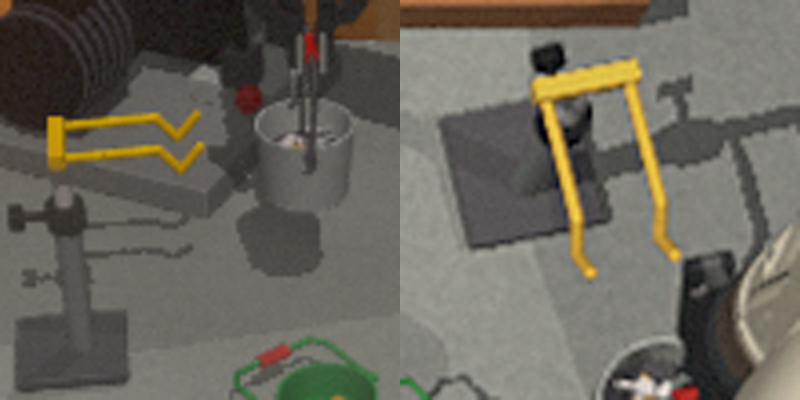

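The picture shows the pail upright in front of and below the level of the tips, with the hook open towards it. A quick check of grip and hook, relative to each other.

```bash
python3 - <<'E'
from h import *
np.set_printoptions(precision=4,suppress=True)
S=camera('side');T=camera('top');o=get_obs();p=o['eef_pos']
def red(c,x0,y0,x1,y1):
    im=cv2.cvtColor(c['image'],cv2.COLOR_RGB2HSV);m=((im[...,0]<8)|(im[...,0]>172))&(im[...,1]>150)&(im[...,2]>70)
    k=np.zeros_like(m);k[y0:y1,x0:x1]=1;v,u=np.nonzero(m&k);print(u.min(),u.max(),v.min(),v.max(),len(u));return u.mean(),v.mean()
a=red(S,245,60,270,85);b=red(T,470-310+310-100+0,165,400,190) if 0 else red(T,370,165,400,190)
print(a,b,'expected',proj(S,p+[0,0,.019]),proj(T,p+[0,0,.019]));print(tri(S,a,T,b))
y=np.array([-.1996,.98,0]);g=p+[0,0,.019]
for e in(-.015,.015):print(proj(S,g+y*e),proj(T,g+y*e))
# predicted trough (seated) and bar position in hook frame
H=np.array([.6382,-.2542]);c,s=np.cos(.1993),np.sin(.1993);d=p[:2]-H
print('tcp in hook frame',c*d[0]+s*d[1],-s*d[0]+c*d[1],'tool yaw',np.arctan2(.1996,.9799))
E
```

```text
254 256 69 76 19
378 384 176 181 28
(np.float64(254.8421052631579), np.float64(72.05263157894737)) (np.float64(380.92857142857144), np.float64(178.35714285714286)) expected [[254.2882  73.0858]] [[384.4949 178.467 ]]
(array([ 0.5276, -0.2653,  0.2962]), np.float64(0.0009919760372222425))
[[253.7527  70.6845]] [[391.0101 177.1132]]
[[254.8321  75.525 ]] [[377.9746 179.8219]]
tcp in hook frame -0.11060088970852615 0.00047556489710905495 tool yaw 0.20094519095745939
```

Call:
drive_tool(increments=[[[0,0,-4],[0,0,0],0],[[0,0,-8],[0,0,0],0],[[0,0,-10],[0,0,0],0],[[0,0,-10],[0,0,0],0],[[0,0,-8],[0,0,0],0],[[0,0,-4],[0,0,0],0],[[0,0,-1],[0,0,0],0],[[0,0,0],[0,0,0],0]])

```text
clock: 13.23
eef_pos: [0.5292, -0.2761, 0.2226]
tool_rot: [0.633, 0.775, 0.001, 0.001]
ft_force: [0.2, -0.0, -4.7]
grip_width: 0.0098
grasp_force: 58.5
```

Call:
drive_tool(increments=[[[2.9,0.6,0],[0,0,0],0],[[5.9,1.2,0],[0,0,0],0],[[8.8,1.8,0],[0,0,0],0],[[11.8,2.4,0],[0,0,0],0],[[11.8,2.4,0],[0,0,0],0],[[11.8,2.4,0],[0,0,0],0],[[11.8,2.4,0],[0,0,0],0],[[11.8,2.4,0],[0,0,0],0]])

```text
clock: 13.9
eef_pos: [0.6078, -0.2602, 0.2235]
tool_rot: [0.632, 0.775, 0.001, 0.002]
ft_force: [-0.4, 0.4, -4.6]
grip_width: 0.0098
grasp_force: 58.6
```

Call:
drive_tool(increments=[[[9.8,2,0],[0,0,0],0],[[7.8,1.6,0],[0,0,0],0],[[5.9,1.2,0],[0,0,0],0],[[4,0.8,0],[0,0,0],0],[[2.4,0.5,0],[0,0,0],0],[[1.5,0.3,0],[0,0,0],0],[[0,0,0],[0,0,0],0],[[0,0,0],[0,0,0],0]])

```text
clock: 14.57
eef_pos: [0.6373, -0.2544, 0.2233]
tool_rot: [0.633, 0.774, 0.001, 0.001]
ft_force: [0.8, -0.2, -5.3]
grip_width: 0.0103
grasp_force: 58.6
```

```bash
python3 - <<'E'
exec(open('st.py').read())
H=np.array([.6382,-.2542]);c,s=np.cos(.1993),np.sin(.1993);d=p[:2]-H
print('tcp in hook frame',c*d[0]+s*d[1],-s*d[0]+c*d[1])
cv2.imwrite('pics/c7.png',np.hstack([cr(S,160,60,80,80),cr(T,320,80,80,80)]))
E
```

```text
z axis [ 0.0028 -0.0008 -1.    ] y axis [0.9799 0.1996 0.0026]
tcp [ 0.6373 -0.2544  0.2233] radial -0.08487452080973817 lat -0.4311040533146749 z 0.2233484972082967 ft [ 0.7889 -0.1656 -5.3124] joints [-0.3799  0.6375  0.5944  1.5248  0.0003  0.9899] 14.5667
tcp in hook frame -0.0009463059961165353 1.1387765357533743e-05
```

View pics/c7.png

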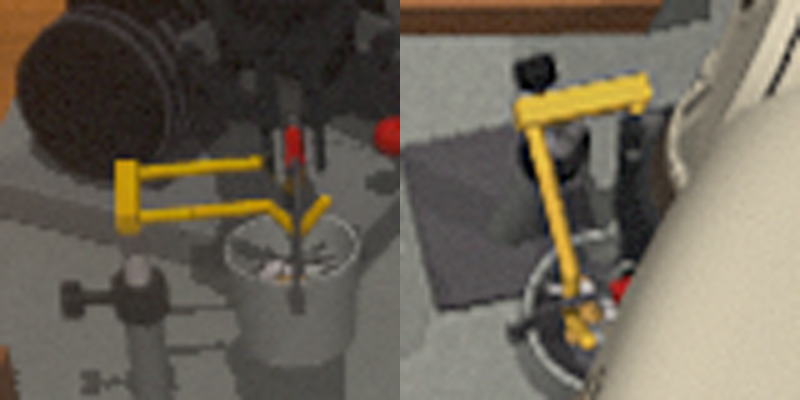

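The last picture shows the bar above both V's, with the near bail arm at crop column 297 right over the trough at (297,232) and the pail hanging below the prongs. I lower it slowly.

Call:
drive_tool(increments=[[[0.5,0,-2],[0,0,0],0],[[0.4,0,-2],[0,0,0],0],[[0,0,-2],[0,0,0],0],[[0,0,-2],[0,0,0],0],[[0,0,-2],[0,0,0],0],[[0,0,-2],[0,0,0],0],[[0,0,-2],[0,0,0],0],[[0,0,-2],[0,0,0],0]])

```text
clock: 15.33
eef_pos: [0.6384, -0.2542, 0.207]
tool_rot: [0.632, 0.775, 0.001, 0.001]
ft_force: [-0.5, -0.7, -4.8]
grip_width: 0.0101
grasp_force: 58.6
```

Call:
drive_tool(increments=[[[0,0,-1],[0,0,0],0],[[0,0,-1],[0,0,0],0],[[0,0,-1],[0,0,0],0],[[0,0,-1],[0,0,0],0],[[0,0,0],[0,0,0],0]])

```text
clock: 15.75
eef_pos: [0.6384, -0.2542, 0.203]
tool_rot: [0.632, 0.775, 0.001, 0.001]
ft_force: [-1.0, 0.0, -4.7]
grip_width: 0.01
grasp_force: 58.6
```

Call:
drive_tool(increments=[[[0,0,-1],[0,0,0],0],[[0,0,-1],[0,0,0],0],[[0,0,-1],[0,0,0],0],[[0,0,0],[0,0,0],0]])

```text
clock: 16.08
eef_pos: [0.6383, -0.2542, 0.2]
tool_rot: [0.632, 0.775, 0.001, 0.001]
ft_force: [0.2, -0.4, -5.4]
grip_width: 0.0103
grasp_force: 58.6
```

Call:
drive_tool(increments=[[[0,0,-1],[0,0,0],0],[[0,0,-1],[0,0,0],0],[[0,0,0],[0,0,0],0]])

```text
clock: 16.33
eef_pos: [0.6383, -0.2542, 0.198]
tool_rot: [0.632, 0.775, 0.001, 0.001]
ft_force: [0.1, 0.0, -4.8]
grip_width: 0.0099
grasp_force: 58.6
```

Call:
drive_tool(increments=[[[0,0,-1],[0,0,0],0],[[0,0,-0.5],[0,0,0],0],[[0,0,0],[0,0,0],0]])

```text
clock: 16.58
eef_pos: [0.6383, -0.2542, 0.1965]
tool_rot: [0.633, 0.775, 0.001, 0.001]
ft_force: [-0.7, -0.5, -5.1]
grip_width: 0.01
grasp_force: 58.6
```

Call:
drive_tool(increments=[[[0,0,-0.6],[0,0,0],0],[[0,0,-0.6],[0,0,0],0],[[0,0,0],[0,0,0],0]])

```text
clock: 16.83
eef_pos: [0.6384, -0.2542, 0.1954]
tool_rot: [0.633, 0.775, 0.001, 0.001]
ft_force: [0.7, -0.2, -4.6]
grip_width: 0.0099
grasp_force: 58.6
```

Call:
drive_tool(increments=[[[0,0,-0.6],[0,0,0],0],[[0,0,-0.6],[0,0,0],0],[[0,0,0],[0,0,0],0]])

```text
clock: 17.08
eef_pos: [0.6383, -0.2542, 0.1942]
tool_rot: [0.632, 0.775, 0.001, 0.001]
ft_force: [-0.0, -1.0, -4.5]
grip_width: 0.0101
grasp_force: 58.6
```

Call:
drive_tool(increments=[[[0,0,-0.5],[0,0,0],0],[[0,0,-0.5],[0,0,0],0],[[0,0,0],[0,0,0],0]])

```text
clock: 17.33
eef_pos: [0.6384, -0.2542, 0.1932]
tool_rot: [0.632, 0.775, 0.001, 0.001]
ft_force: [0.8, 0.1, -5.1]
grip_width: 0.01
grasp_force: 58.6
```

Call:
drive_tool(increments=[[[0,0,-0.5],[0,0,0],0],[[0,0,-0.5],[0,0,0],0],[[0,0,0],[0,0,0],0]])

```text
clock: 17.58
eef_pos: [0.6384, -0.2542, 0.1922]
tool_rot: [0.632, 0.775, 0.001, 0.001]
ft_force: [0.9, 0.4, -4.3]
grip_width: 0.0101
grasp_force: 58.6
```

Call:
drive_tool(increments=[[[0,0,-0.5],[0,0,0],0],[[0,0,-0.5],[0,0,0],0],[[0,0,0],[0,0,0],0]])

```text
clock: 17.83
eef_pos: [0.6384, -0.2542, 0.1912]
tool_rot: [0.632, 0.775, 0.001, 0.001]
ft_force: [-0.6, 0.0, -4.8]
grip_width: 0.0098
grasp_force: 58.6
```

Call:
drive_tool(increments=[[[0,0,-0.4],[0,0,0],0],[[0,0,-0.4],[0,0,0],0],[[0,0,0],[0,0,0],0]])

```text
clock: 18.08
eef_pos: [0.6384, -0.2542, 0.1905]
tool_rot: [0.632, 0.775, 0.001, 0.001]
ft_force: [0.2, 0.6, -3.9]
grip_width: 0.01
grasp_force: 58.6
```

Call:
drive_tool(increments=[[[0,0,-0.4],[0,0,0],0],[[0,0,0],[0,0,0],0]])

```text
clock: 18.25
eef_pos: [0.6385, -0.2542, 0.1902]
tool_rot: [0.632, 0.775, 0.001, 0.001]
ft_force: [-0.3, 0.1, -3.8]
grip_width: 0.0102
grasp_force: 58.6
```

Call:
drive_tool(increments=[[[0,0,-0.3],[0,0,0],0],[[0,0,0],[0,0,0],0]])

```text
clock: 18.42
eef_pos: [0.6386, -0.2543, 0.19]
tool_rot: [0.632, 0.775, 0.001, 0.002]
ft_force: [0.6, -0.3, -4.6]
grip_width: 0.0102
grasp_force: 58.6
```

Call:
drive_tool(increments=[[[0,0,-0.3],[0,0,0],0],[[0,0,0],[0,0,0],0]])

```text
clock: 18.58
eef_pos: [0.6387, -0.2542, 0.1899]
tool_rot: [0.632, 0.775, 0.001, 0.002]
ft_force: [0.5, -0.5, -3.3]
grip_width: 0.0101
grasp_force: 58.7
```

Contact: z has stalled and x is drifting forward, so the bar is riding on the tips' slope. I'll shift slightly towards the trough.

Call:
drive_tool(increments=[[[0.5,0.1,0],[0,0,0],0],[[0.5,0.1,0],[0,0,0],0],[[0,0,0],[0,0,0],0],[[0,0,0],[0,0,0],0]])

```text
clock: 18.92
eef_pos: [0.6389, -0.2542, 0.1897]
tool_rot: [0.633, 0.774, 0.0, 0.001]
ft_force: [-2.9, -0.1, -1.7]
grip_width: 0.01
grasp_force: 58.8
```

```bash
cat > o.py <<'E'
from workcell import *
import numpy as np
f=[];p=[]
for _ in range(1):
    o=get_obs();f.append(o['ft_force']);p.append(o['eef_pos'])
for _ in range(6):
    camera('top');o=get_obs();f.append(o['ft_force']);p.append(o['eef_pos'])
np.set_printoptions(precision=5,suppress=True)
print(np.mean(f,0),np.mean(p,0),o['ft_torque'],o['clock'])
E
python3 o.py
```

```text
[-3.48854 -0.22028 -1.39708] [ 0.63892 -0.25418  0.18967] [-0.08258  0.89198  0.05267] 19.2167
```

Call:
drive_tool(increments=[[[-0.6,-0.1,-0.2],[0,0,0],0],[[0,0,0],[0,0,0],0],[[0,0,0],[0,0,0],0]])

```text
clock: 19.47
eef_pos: [0.6389, -0.2542, 0.1896]
tool_rot: [0.632, 0.775, 0.001, 0.002]
ft_force: [-3.1, 0.3, 0.7]
grip_width: 0.0099
grasp_force: 58.9
```

```bash
python3 o.py
```

```text
[-3.05995 -0.57156  0.27372] [ 0.63893 -0.2542   0.1896 ] [-0.07984  0.67465  0.00115] 19.7667
```

Call:
drive_tool(increments=[[[-0.6,-0.1,0],[0,0,0],0],[[0,0,0],[0,0,0],0],[[0,0,0],[0,0,0],0]])

```text
clock: 20.02
eef_pos: [0.6388, -0.2542, 0.1896]
tool_rot: [0.632, 0.775, 0.001, 0.002]
ft_force: [-0.2, -0.7, -0.7]
grip_width: 0.0099
grasp_force: 59.0
```

```bash
python3 o.py
```

```text
[ 0.21755 -0.64785 -0.65569] [ 0.63882 -0.2542   0.18958] [-0.03203 -0.09267 -0.02743] 20.3167
```

Seated: no side force, and the weight is on the hook. I open gently.

Call:
drive_tool(increments=[[[0,0,0],[0,0,0],0.14],[[0,0,0],[0,0,0],0.18],[[0,0,0],[0,0,0],0.25],[[0,0,0],[0,0,0],0.32],[[0,0,0],[0,0,0],0.4],[[0,0,0],[0,0,0],0.5],[[0,0,0],[0,0,0],0.5],[[0,0,0],[0,0,0],0.5]])

```text
clock: 20.98
eef_pos: [0.6382, -0.2542, 0.1894]
tool_rot: [0.632, 0.775, 0.001, 0.001]
ft_force: [-0.5, -0.1, -0.1]
grip_width: 0.0423
grasp_force: 0.0
```

```bash
python3 o.py
```

```text
[-0.24243 -0.18295 -0.09379] [ 0.6382  -0.25424  0.18935] [0.04591 0.01825 0.03458] 21.2833
```

Call:
drive_tool(increments=[[[0,0,4],[0,0,0],0.5],[[0,0,8],[0,0,0],0.5],[[0,0,14],[0,0,0],0.5],[[0,0,18],[0,0,0],0.5],[[0,0,18],[0,0,0],0.5],[[0,0,18],[0,0,0],0.5],[[0,0,14],[0,0,0],0.5],[[0,0,0],[0,0,0],0.5]])

```text
clock: 21.95
eef_pos: [0.6395, -0.2548, 0.2884]
tool_rot: [0.632, 0.775, 0.002, 0.005]
ft_force: [-0.6, 0.4, 1.3]
grip_width: 0.0424
grasp_force: 0.0
```

Call:
drive_tool(increments=[[[-15,5,0],[0,0,0],0.5],[[-25,10,0],[0,0,0],0.5],[[-30,15,0],[0,0,0],0.5],[[-30,15,0],[0,0,0],0.5],[[-30,15,0],[0,0,0],0.5],[[-20,10,0],[0,0,0],0.5],[[0,0,0],[0,0,0],0.5],[[0,0,0],[0,0,0],0.5]])

```text
clock: 22.62
eef_pos: [0.4874, -0.1838, 0.2839]
tool_rot: [0.632, 0.775, 0.001, 0.002]
ft_force: [0.8, -0.8, -0.6]
grip_width: 0.0429
grasp_force: 0.0
```

```bash
python3 - <<'E'
from h import *
np.set_printoptions(precision=4,suppress=True)
def red(c,x0,y0,x1,y1):
    im=cv2.cvtColor(c['image'],cv2.COLOR_RGB2HSV);m=((im[...,0]<8)|(im[...,0]>172))&(im[...,1]>140)&(im[...,2]>70)
    k=np.zeros_like(m);k[y0:y1,x0:x1]=1;v,u=np.nonzero(m&k);return (u.mean(),v.mean(),len(u)) if len(u) else None
import time
S=camera('side');T=camera('top')
g=np.array([.638,-.254,.210]);a,b=proj(S,g)[0],proj(T,g)[0];print('expect',a,b)
for _ in range(3):
    S=camera('side');T=camera('top')
    r=red(S,int(a[0])-10,int(a[1])-10,int(a[0])+12,int(a[1])+12);t=red(T,int(b[0])-12,int(b[1])-12,int(b[0])+12,int(b[1])+12);print(r,t)
    if r and t:
        x=tri(S,r[:2],T,t[:2]);d=x[0][:2]-[.6382,-.2542];c,s=np.cos(.1993),np.sin(.1993);print(x,'hook frame',c*d[0]+s*d[1],-s*d[0]+c*d[1])
for c in(S,T): print([(round(i['conf'],2),i['bbox']) for i in silhouettes('pail',c)])
print(get_obs()['clock'],get_obs()['eef_pos'])
E
```

```text
expect [218.4677  98.8167] [365.1242 140.5667]
(np.float64(218.56521739130434), np.float64(98.65217391304348), 23) (np.float64(359.0), np.float64(139.5), 2)
(array([ 0.636 , -0.2367,  0.2213]), np.float64(0.0023659372278842395)) hook frame 0.0012712079658861101 0.017574422344059617
(np.float64(218.5), np.float64(98.75), 24) (np.float64(359.0), np.float64(139.5), 2)
(array([ 0.6361, -0.2368,  0.2209]), np.float64(0.0022768940252935934)) hook frame 0.0014261736571140752 0.017448938361804642
(np.float64(218.56521739130434), np.float64(98.65217391304348), 23) (np.float64(359.0), np.float64(139.5), 2)
(array([ 0.636 , -0.2367,  0.2213]), np.float64(0.0023659372278842395)) hook frame 0.0012712079658861101 0.017574422344059617
[(0.92, [231.9, 154.7, 274.9, 191.6]), (0.87, [253.0, 242.5, 290.1, 277.9]), (0.84, [335.3, 261.1, 390.8, 311.0]), (0.76, [206.5, 92.6, 234.9, 140.2]), (0.67, [139.9, 268.9, 197.1, 311.9]), (0.53, [296.5, 109.0, 308.2, 140.7])]
[(0.89, [119.6, 127.6, 153.6, 165.7]), (0.74, [153.4, 207.9, 199.9, 244.5]), (0.74, [131.9, 285.5, 176.1, 331.9]), (0.73, [340.7, 129.5, 367.0, 155.6]), (0.59, [286.4, 175.7, 334.0, 217.2]), (0.56, [241.0, 142.6, 273.8, 174.4])]
23.1167 [ 0.4885 -0.1844  0.283 ]
```

```bash
python3 -c "
from workcell import *
print(job_done())"
```

```text
the job is handed in; nothing more can be done
None
```

I raised the bail, lifted the pail by the red grip, hung it on both prongs of the yellow hook and handed the job in at about 23 s. The side camera shows it still and where expected; the arm hid most of the top view, and the hand-in returned no verdict.

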